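Change over the filter slides of a profile projector's bench illuminator

ROBOT

A 6-joint arm with a two-finger parallel gripper is mounted at the origin on the work surface. World frame = base frame: x ahead of the robot, y to its left, z up, the work surface at z = 0. Lengths are in m, angles in degrees, forces in N, time in s.
With the tool pointing down it reaches from about 0.325 to 0.75 m from the base axis. Payload 7.6 kg.
Tool frame: the origin (TCP) lies midway between the tips of the shut fingers; the grasp point (between the pads) lies 19 mm behind it; z points along the fingers, y is the line along which they close (so a half turn about z gives the same grasp; the last joint's range is limited). The gripper opens to 85 mm and grips with 20 to 120 N. Pads are 22 mm wide; open, the fingers measure 114 mm over their backs; the gripper's body (76 mm by 85 mm) begins 54 mm behind the grasp point. The pads swing forward as they close: fully open they stand 13 mm farther back than shut.
Start: joints at [-73.986, 2.991, 80.254, -0, 96.75, -4.028], TCP at [0.18, -0.493, 0.231] pointing down, gripper open.
Joint ranges: [-166.34, 166.34], [-52.06, 124.39], [6.96, 135.62], [-60.46, 240.46], [14.63, 156.25], [-167.68, 167.68]. Speed limits (degrees/s): [147.25, 147.25, 172.46, 180, 180, 180].

INTERFACE

Orientations are given as a 3x3 rotation matrix whose columns are the frame's x, y, z axes.
In Python, from bench import robot gives the robot as it stands. Calls block until the motion is done:
- robot.goto(position, orientation): joint-space move of the TCP to a pose.
- robot.movel(position, orientation=None, velocity=0.15, guard=None): straight line of the TCP; orientation=None keeps the orientation; velocity is the mean speed in m/s. With guard (N) it stops when the force on the tool has changed by that much, and returns True; else False.
- robot.movej(angles): joint-space move.
- robot.grip(opening, strength=None): opening from 0.0 (shut) to 1.0 (fully open); strength is the grip in N (None keeps the last); returns when the fingers have stopped.
- robot.sleep(seconds).
- robot.solve_ik(position, orientation): joint angles nearest the present ones, or None.
- robot.read_state(): the state.
- robot.capture(name): name is "scene" or "top" or "wrist"; returns a dict with "color" (400x640x3 uint8, red, green, blue), "mtx" (3x3 intrinsics, pixels), "k1" (the pictures are not rectified: a ray, as slopes to the right and down, at radius r is drawn at 1 + k1 r^2 times it, then the intrinsics apply), "extrinsics" (4x4, takes a point from world to camera coordinates); the wrist camera has in their place "T_tool_cam" (4x4, takes a point from camera to tool coordinates, whose origin is the TCP and whose axes are the flange's). Camera axes: x right, y down, z forward; pixel columns grow to the right and rows downward; lengths in m; the calibration is good to about 2 mm. A picture is of the moment at which its call begins: read the wrist's pose just before it. There is no depth.
A pose or a line that the arm cannot do raises robot.IKError and nothing moves.
- robot.finish_job(): hands the job in; it is judged then, once.
The state is a dict: "time": time; "qpos": joint angles; "qd": joint speeds; "joint_efforts": joint torques, N m; "tcp_pos": TCP position; "eef_rot": TCP orientation; "wrist_force": force on the tool from outside, world axes, zero at the start; "moment": the same for the moment, N m; "gripper_width": opening from 0.0 (shut) to 1.0 (fully open); "finger_force": force on a finger pad.
Only numpy, scipy, OpenCV 4.12 (cv2) and the standard library are available. Lean on these libraries where they do the work, as an engineer would, in place of code of your own. Each camera call takes 0.05 s, during which the arm holds its last target. There are 200 camera calls.

TASK

Change the projector's light from the white diffuser to the green filter: first push the white knob's slide fully home until it clicks, then draw the green knob's slide out until it clicks into its outer notch, and leave both seated in their clicks. The outer notch is not at the same place every time, so feel for it; never have both filters drawn out together, and do not disturb the things lying around.

Things in the scene. Friction and masses are not known exactly. Their poses are not given: they have to be found in the camera images.
- base: aluminium base plate, 240 x 230 x 12 mm, fixed, carrying both filter boxes side by side (which box is in which place varies). Origin: centre of its underside; axes parallel to those of the boxes
- green_box: grey filter box, 190 (x) x 60 (y) x 62 high mm, fixed on the 12 mm base plate, green plate on its top. Origin: centre of its underside. Its x axis points away from the knob: the slide rod comes out of the front face (95 mm from the origin towards -x) and is drawn out along the box's -x, level
- white_box: grey filter box, 190 (x) x 60 (y) x 62 high mm, fixed on the 12 mm base plate, white plate on its top. Origin: centre of its underside. Its x axis points away from the knob: the slide rod comes out of the front face (95 mm from the origin towards -x) and is drawn out along the box's -x, level
- green_knob (a point): centre of the green knob: an upright disc 54 mm in diameter, 14 thick, axis level along the box's x, 48 mm above the bench, on a steel rod 15 mm thick that runs into the box. Home: disc centre 162 mm from the box origin towards -x, 60 mm of bare rod between box face and disc back (fingers can straddle the rod and hook the disc). A 4 mm hub on its front. Starts home
- white_knob (a point): centre of the white knob, otherwise just like the green one. It starts drawn out by some 50 to 80 mm
- green_slide (a joint): how far the green slide is drawn out, m: 0 home (stop 1.5 mm behind), end stop 0.092. Clicks at 0 and at one outer notch between 0.045 and 0.077 that varies and cannot be seen. Between clicks it moves with about 2 N and stays where left; leaving a click takes about 10 N either way. A click draws the slide in from about 4 mm on either side
- white_slide (a joint): the same for the white slide
- green_pin (a joint): orange pin, 12 mm thick, on top of the green box 50 mm from its origin towards -x: head of the spring plunger that rides on the rod. Value: how far it has dropped, m: 0 to 0.001 between the clicks (9 mm proud of the box), about 0.0045 when the slide is seated in a click. Need not be touched
- white_pin (a joint): the same on the white box
- bushing: loose turned steel bushing, 48 mm diameter, 60 mm high, standing; origin: centre of its underside. A bystander
- cleaner: loose blue bottle of lens cleaner, 48 mm diameter, 120 mm high, standing; origin: centre of its underside. A bystander
- gauge_case: loose wooden gauge-block case, 110 x 70 x 32 mm; origin: centre of its underside. A bystander
- driver: loose screwdriver, 160 mm long, lying on the bench in front of the knobs; origin: under its middle. A bystander

How it is judged (in metres and radians):
On the way, in this order (a step that is already met when the one before it is completed fails the run):
1. the white slide is home and clicked in while the green slide is still home (value of joint white_slide below 0.003 m and value of joint white_pin above 0.003 m and value of joint green_slide below 0.01 m), for 0.2 s.
2. the green slide is drawn out into its outer click (value of joint green_slide above 0.035 m and value of joint green_pin above 0.003 m), for 0.2 s.
At the end, for the whole second after the job is handed in: The white slide is within 3 mm of home with its pin dropped more than 3 mm (clicked in); the green slide is drawn out 35 to 85 mm with its pin dropped more than 3 mm (seated in the outer notch) (all of step 2 and value of joint white_slide below 0.003 m and value of joint white_pin above 0.003 m and value of joint green_slide below 0.085 m); the robot touches nothing.
It fails at once if both slides drawn out more than 12 mm at once (value of joint each of green_slide, white_slide above 0.012 m).
It fails at once if a bystander is moved more than 25 mm or knocked over (distance of any of bushing, cleaner, gauge_case, driver from where it was at the start of the episode above 0.025 m or angle between any of bushing, cleaner's own z axis and vertical above 0.5 rad).
It also fails if it takes over 42 s, if anything falls off the work surface, if the arm or the gripper's body presses on something with over 40 N, if the wrist force passes 120 N, or if a joint passes its speed limit or range.

## Working session

There is one attempt and no reset: what is moved stays moved. The work goes in short steps, each a Python script; the robot and the scene stay as the last script left them, time stands still between calls to the robot, and variables do not carry over. Pictures are saved under pics/ and viewed, at most 10 in all, crops included, and the job is handed in when it is done.

```bash
mkdir -p pics; ls
python3 - <<'E'
from bench import robot
import cv2,pickle
d={}
for n in("scene","top"):
    c=robot.capture(n); d[n]=c; cv2.imwrite(f"pics/{n}0.png",c["color"][:,:,::-1])
    print(n,c["mtx"],c["k1"],c["extrinsics"])
pickle.dump(d,open("cams.pkl","wb"))
s=robot.read_state();print(s["time"],s["wrist_force"])
E
```

```text
pics
scene [[434.14748395   0.         318.06348152]
 [  0.         434.14748395 198.23874216]
 [  0.           0.           1.        ]] -0.11279608093785032 [[ 0.85570338  0.5169335  -0.02348389 -0.50068079]
 [ 0.28425522 -0.50749347 -0.81341831 -0.12205419]
 [-0.43240109  0.68936937 -0.58120492  1.23839394]
 [ 0.          0.          0.          1.        ]]
top [[391.78643731   0.         323.51364378]
 [  0.         391.78643731 201.09485499]
 [  0.           0.           1.        ]] 0.012589459868368319 [[ 0.01539826 -0.99962917 -0.02245916  0.00837387]
 [-0.99861467 -0.01424456 -0.050654    0.60366847]
 [ 0.05031529  0.02320803 -0.9984637   0.80745542]
 [ 0.          0.          0.          1.        ]]
0.1 [ 0.04654453 -0.7461103   0.62931561]
```

View pics/top0.png

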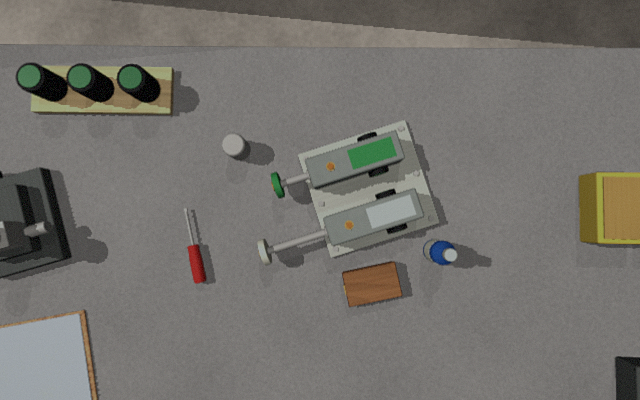

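View pics/scene0.png

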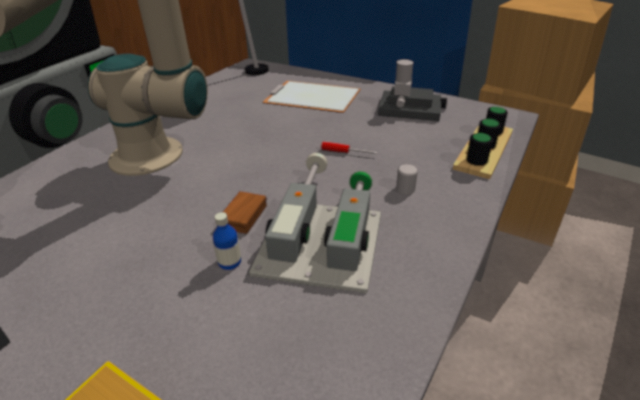

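Run:
```python
import cv2
i=cv2.imread("pics/top0.png")[110:270,240:450]
cv2.imwrite("pics/crop1.png",cv2.resize(i,None,fx=3.75,fy=3.75,interpolation=cv2.INTER_CUBIC))
```

```text
(no output)
```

View pics/crop1.png

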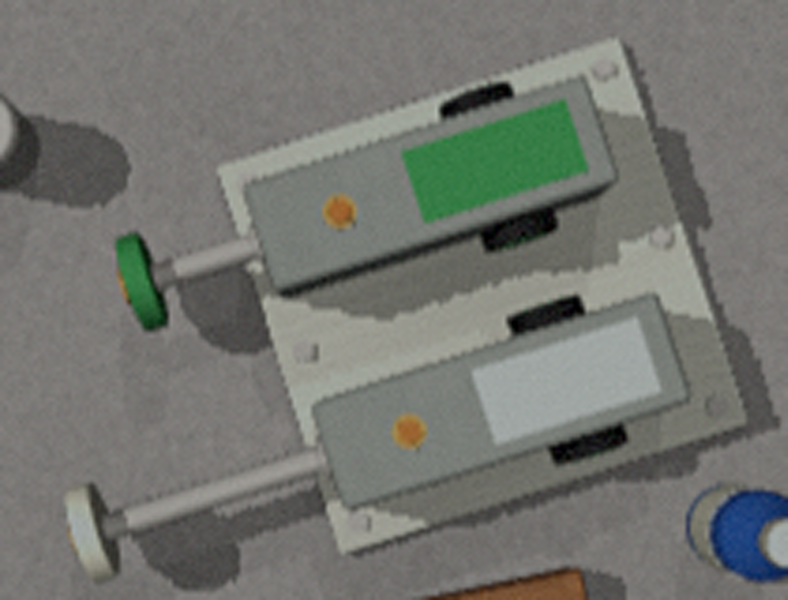

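```bash
cat > h.py <<'E'
import numpy as np,cv2,pickle
def world(c,px,z):
    px=np.array(px,float).reshape(-1,1,2)
    n=cv2.undistortPoints(px,c["mtx"],np.array([c["k1"],0,0,0.]))[:,0]
    E=c["extrinsics"];R,t=E[:3,:3],E[:3,3];o=-R.T@t
    d=np.c_[n,np.ones(len(n))]@R
    return o+d*((z-o[2])/d[:,2])[:,None]
E
python3 - <<'E'
from h import *
c=pickle.load(open("cams.pkl","rb"))["top"]
f=lambda p,z:world(c,np.array(p)/3.75+[240,110],z)
K={}
for n,q,pin,kn in(("green",[(245,184),(280,292),(612,181),(588,80)],(340,212),(141,281)),("white",[(315,402),(350,507),(688,398),(655,295)],(410,431),(91,532))):
    w=f(q,.074);e=[np.linalg.norm(w[i]-w[i-1]) for i in range(4)]
    o=w.mean(0)[:2];x=(w[2]+w[3]-w[0]-w[1])[:2];x/=np.linalg.norm(x)
    p=f([pin],.08)[0,:2];k=f([kn],.062)[0,:2]
    y=np.array([-x[1],x[0]])
    print(n,"o",o,"ang",np.degrees(np.arctan2(x[1],x[0])),"edges",np.round(e,3),"pin",(p-o)@x,(p-o)@y,"knob",(k-o)@x,(k-o)@y)
    print(" home knob",o-.162*x, "now",k)
E
```

```text
green o [ 0.68362811 -0.04427893] ang -71.5347850841638 edges [0.187 0.06  0.182 0.054] pin -0.04987104295161338 -0.0001977518043766501 knob -0.16090413378672636 -0.0006728471479795152
 home knob [0.63231803 0.10938068] now [0.63202692 0.10812812]
white o [ 0.57143952 -0.08209576] ang -71.45071916475824 edges [0.185 0.057 0.183 0.056] pin -0.05024943414441254 -0.0005183520829906346 knob -0.22565673295783326 -0.0005552740707463051
 home knob [0.51990404 0.07148841] now [0.49912712 0.13166155]
```

```bash
cat >> h.py <<'E'
a=np.radians(-71.5);X=np.array([np.cos(a),np.sin(a)])
OG=np.array([.6836,-.0443]);OW=np.array([.5714,-.0821])
def ori(s=1):
    x=s*np.r_[X,0];z=np.array([0,0,-1.]);return np.c_[x,np.cross(z,x),z]
P=lambda o,s,z:np.r_[o+s*X,z]
def st(r,o,t=""):
    s=r.read_state();p=s["tcp_pos"];f=np.array(s["wrist_force"])
    print(t,"t",round(s["time"],2),"s",np.round((p[:2]-o)@X,4),"z",np.round(p[2],4),"Fx",np.round(f[:2]@X,1),np.round(f,1),"w",round(s["gripper_width"],3))
E
python3 - <<'E'
from h import *
from bench import robot
for s in(1,-1): print(s,[np.round(robot.solve_ik(p,ori(s)),0) for p in (P(OW,-.28,.2),P(OG,-.135,.04),P(OG,-.23,.04))])
s=1 if abs(robot.solve_ik(P(OW,-.28,.2),ori(1))[5])<abs(robot.solve_ik(P(OW,-.28,.2),ori(-1))[5]) else -1
R=ori(s);print("use",s)
robot.goto(P(OW,-.28,.2),R);robot.grip(0.0)
robot.movel(P(OW,-.28,.042),velocity=.12);st(robot,OW,"down")
print(robot.movel(P(OW,-.20,.042),velocity=.05,guard=25));st(robot,OW)
print(robot.movel(P(OW,-.174,.042),velocity=.02,guard=22));st(robot,OW)
c=robot.capture("top");cv2.imwrite("pics/top1.png",cv2.resize(c["color"][110:270,240:450,::-1],None,fx=3.75,fy=3.75,interpolation=cv2.INTER_CUBIC))
E
```

```text
AttributeError: 'NoneType' object has no attribute 'rint'

The above exception was the direct cause of the following exception:

Traceback (most recent call last):
TypeError: loop of ufunc does not support argument 0 of type NoneType which has no callable rint method
```

Run:
```python
from h import *
from bench import robot
for s in(1,-1):
  for n,o,d,z in(("w",OW,-.28,.2),("w",OW,-.28,.042),("w",OW,-.18,.042),("g",OG,-.135,.16),("g",OG,-.135,.04),("g",OG,-.23,.04)):
    q=robot.solve_ik(P(o,d,z),ori(s));print(s,n,d,z,np.round(P(o,d,z),3),None if q is None else np.round(q))
```

```text
1 w -0.28 0.2 [0.483 0.183 0.2  ] None
1 w -0.28 0.042 [0.483 0.183 0.042] None
1 w -0.18 0.042 [0.514 0.089 0.042] [  6.  11.  94.  -0.  75. 167.]
1 g -0.135 0.16 [0.641 0.084 0.16 ] [  4.  24.  64.  -0.  92. 166.]
1 g -0.135 0.04 [0.641 0.084 0.04 ] [  4.  30.  70.  -0.  80. 166.]
1 g -0.23 0.04 [0.611 0.174 0.04 ] None
-1 w -0.28 0.2 [0.483 0.183 0.2  ] [17.  2. 85. -0. 93. -2.]
-1 w -0.28 0.042 [0.483 0.183 0.042] [17. 10. 95. -0. 75. -2.]
-1 w -0.18 0.042 [0.514 0.089 0.042] [  6.  11.  94.  -0.  75. -13.]
-1 g -0.135 0.16 [0.641 0.084 0.16 ] [  4.  24.  64.  -0.  92. -14.]
-1 g -0.135 0.04 [0.641 0.084 0.04 ] [  4.  30.  70.  -0.  80. -14.]
-1 g -0.23 0.04 [0.611 0.174 0.04 ] [13. 28. 73. -0. 79. -6.]
```

s=-1 works throughout.

Run:
```python
from h import *
from bench import robot
R=ori(-1)
robot.goto(P(OW,-.28,.2),R);robot.grip(0.0)
robot.movel(P(OW,-.28,.042),velocity=.12);st(robot,OW,"down")
print(robot.movel(P(OW,-.20,.042),velocity=.05,guard=25));st(robot,OW)
print(robot.movel(P(OW,-.174,.042),velocity=.02,guard=22));st(robot,OW)
c=robot.capture("top");cv2.imwrite("pics/top1.png",cv2.resize(c["color"][110:270,240:450,::-1],None,fx=3.75,fy=3.75,interpolation=cv2.INTER_CUBIC))
```

```text
down t 4.96 s -0.28 z 0.0428 Fx -1.3 [-0.1  1.3  0.3] w -0.004
False
 t 6.71 s -0.1998 z 0.042 Fx -0.3 [0.1 0.4 0.2] w 0.004
True
 t 7.82 s -0.1799 z 0.042 Fx -6.5 [-3.   5.9  3.9] w 0.003
```

View pics/top1.png

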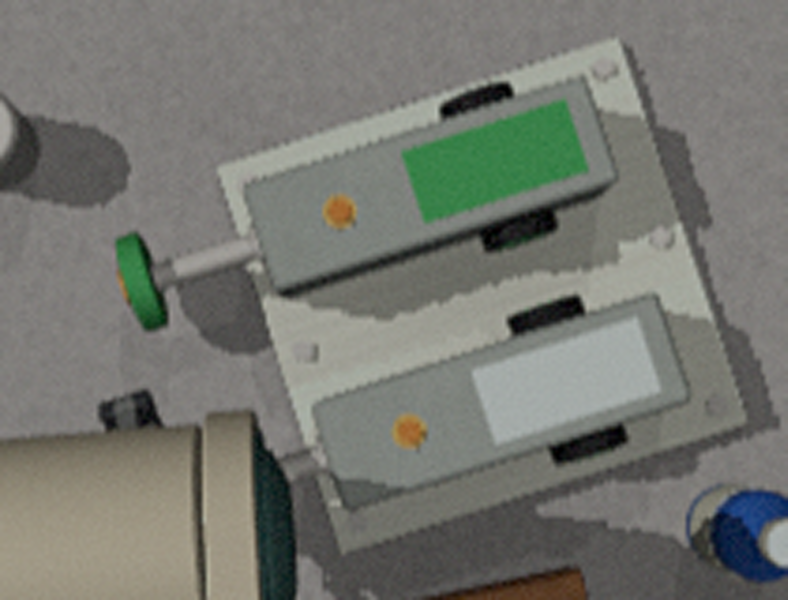

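Run:
```python
from h import *
from bench import robot
R=ori(-1)
robot.movel(P(OW,-.22,.042),velocity=.1);st(robot,OW)
robot.movel(P(OW,-.22,.17),velocity=.2)
robot.grip(0.4)
robot.goto(P(OG,-.128,.17),R);st(robot,OG)
w=robot.capture("wrist");cv2.imwrite("pics/w2.png",w["color"][:,:,::-1])
c=robot.capture("scene");cv2.imwrite("pics/s2.png",cv2.resize(c["color"][140:290,240:400,::-1],None,fx=4,fy=4,interpolation=cv2.INTER_CUBIC)[:600])
```

```text
t 8.42 s -0.2198 z 0.042 Fx -0.7 [ 0.3  0.8 -0.3] w -0.007
 t 10.28 s -0.1281 z 0.1694 Fx -0.7 [ 0.9  1.  -0. ] w 0.402
```

View pics/w2.png

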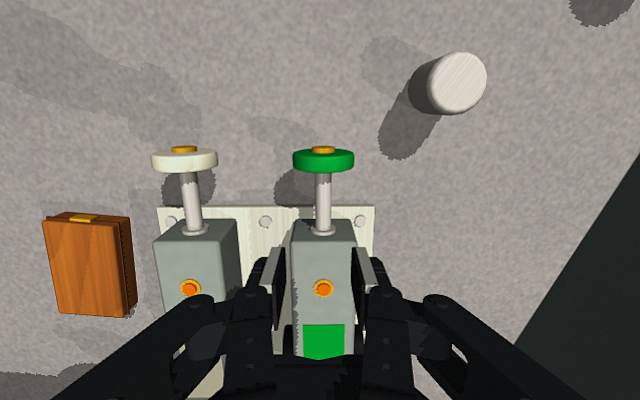

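View pics/s2.png

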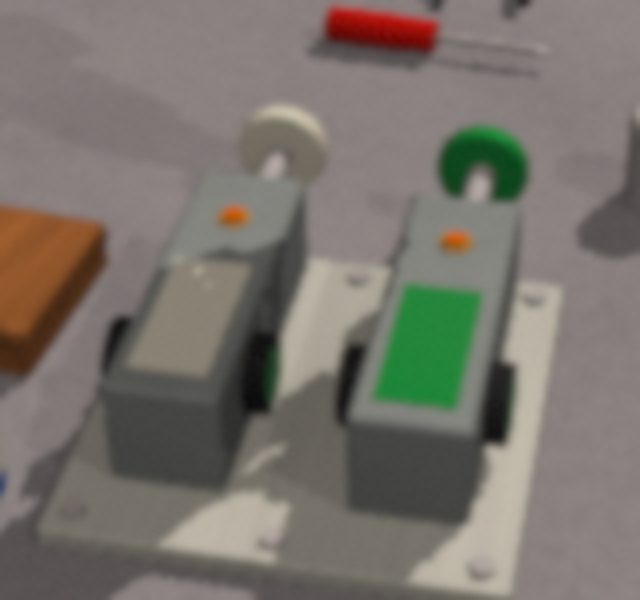

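Run:
```python
from h import *
from bench import robot
print(robot.movel(P(OG,-.128,.030),velocity=.12,guard=8));st(robot,OG,"down")
print(robot.movel(P(OG,-.165,.030),velocity=.025,guard=35));st(robot,OG,"left home")
robot.sleep(.2);st(robot,OG)
print(robot.movel(P(OG,-.228,.030),velocity=.02,guard=5));st(robot,OG,"stop")
robot.sleep(.2);st(robot,OG)
w=robot.capture("wrist");cv2.imwrite("pics/w3.png",w["color"][:,:,::-1])
```

```text
False
down t 11.7 s -0.1278 z 0.0312 Fx -0.2 [-0.2  0.2  0.6] w 0.401
False
left home t 13.33 s -0.1652 z 0.03 Fx 1.2 [ 0.  -1.3  0.3] w 0.401
 t 13.53 s -0.1652 z 0.03 Fx 0.1 [-0.4 -0.2  0.3] w 0.4
True
stop t 15.92 s -0.2198 z 0.0295 Fx 0.8 [ 0.4 -0.7  0.5] w 0.397
 t 16.12 s -0.2196 z 0.0288 Fx -0.5 [-0.2  0.5 -0.2] w 0.399
```

View pics/w3.png

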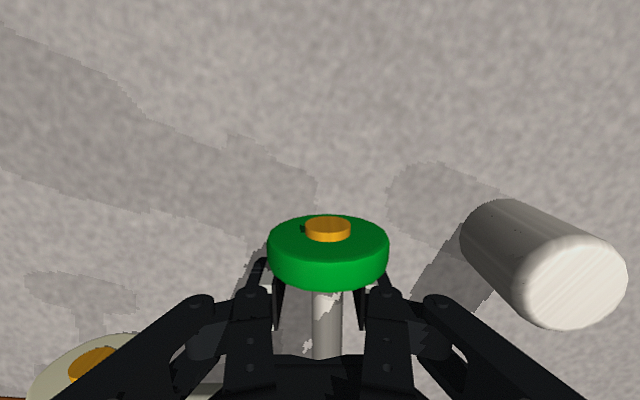

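Run:
```python
from h import *
from bench import robot
robot.movel(P(OG,-.215,.030),velocity=.02);robot.sleep(.2);st(robot,OG,"back")
print(robot.movel(P(OG,-.226,.030),velocity=.01,guard=4.5));st(robot,OG,"stop")
robot.movel(P(OG,-.205,.030),velocity=.05)
c=robot.capture("scene");cv2.imwrite("pics/s4.png",cv2.resize(c["color"][160:220,270:390,::-1],None,fx=6,fy=6,interpolation=cv2.INTER_CUBIC))
```

```text
back t 16.74 s -0.215 z 0.03 Fx -0.6 [ 0.5  0.8 -0.2] w 0.397
True
stop t 17.38 s -0.22 z 0.0295 Fx 1.2 [ 0.8 -1.   0.6] w 0.399
```

View pics/s4.png

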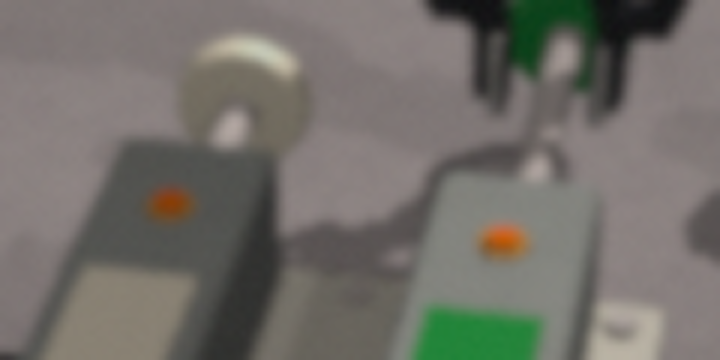

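Run:
```python
from h import *
from bench import robot
robot.movel(P(OG,-.205,.17),velocity=.12)
robot.movel(P(OG,-.128,.17),velocity=.15);robot.sleep(.3);st(robot,OG)
w=robot.capture("wrist")["color"]
o=cv2.imread("pics/w2.png")[:,:,::-1]
cv2.imwrite("pics/w5.png",cv2.resize(np.vstack([o[120:320,140:390],w[120:320,140:390]])[:,:,::-1],None,fx=1.5,fy=1.5))
for n,i in(("before",o),("after",w)):
    h=cv2.cvtColor(np.ascontiguousarray(i),cv2.COLOR_RGB2HSV);m=cv2.inRange(h,(5,150,90),(22,255,255))
    for c0 in(165,300):
        q=np.argwhere(m[270:310,c0:c0+50]);print(n,c0,len(q),q.mean(0)+[270,c0],q.min(0)+[270,c0],q.max(0)+[270,c0])
```

```text
t 20.17 s -0.1287 z 0.1701 Fx 0.1 [0.7 0.2 0.1] w 0.403
before 165 279 [287.35125448 190.08243728] [279 180] [296 200]
before 300 274 [287.60948905 323.05474453] [279 314] [296 332]
after 165 277 [286.97472924 190.46931408] [279 181] [296 200]
after 300 270 [287.51481481 322.94814815] [279 314] [296 332]
```

View pics/w5.png

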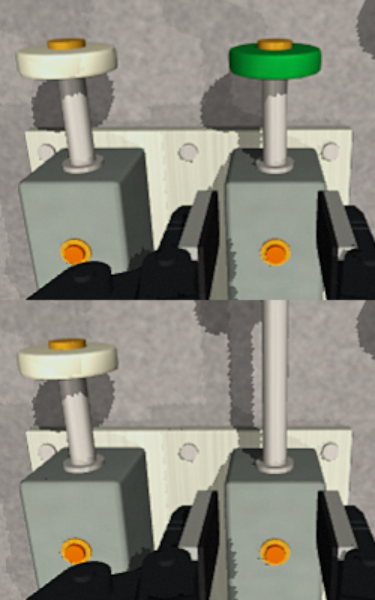

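The picture shows both pins in the same place and at the same size as when the slides were seated (green pin 274 → 270 px area, white unchanged). Both slides are clicked in and the gripper is clear, so I'm handing in.

```bash
python3 -c "
from bench import robot
print(robot.finish_job())"
```

```text
the job is handed in; nothing more can be done
None
```

The job is handed in after about 20 s of robot time: the white slide is pushed home and clicked, the green slide is drawn out about 76 mm and held by its outer notch, and the arm touches nothing; the hand-in returned no verdict.

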